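# Set the stop gauge to the red marker and bring the board up to it

### The arm

A 6-joint arm with a two-finger parallel gripper is mounted at the origin on the work surface; the furniture and walls round the work are solid. World frame = base frame: x ahead of the robot, y to its left, z up, the work surface at z = 0. Lengths are in mm, angles in rad, forces in N, time in s.
With the tool pointing down it reaches from about 350 to 975 mm from the base axis. Payload 4.9 kg.
Tool frame: the origin (TCP) lies between the finger pads; the fingertips stand 19 mm ahead of it and the grasp point (between the pads) is the TCP; z points along the fingers, y is the line along which they close (so a half turn about z gives the same grasp; the last joint's range is limited). The gripper opens to 85 mm and grips with 20 to 120 N. Pads are 22 mm wide; open, the fingers measure 114 mm over their backs; the gripper's body (76 mm by 85 mm) begins 54 mm behind the grasp point. The pads swing forward as they close: fully open they stand 13 mm farther back than shut.
Start: joints at [-0.119, 0.053, 1.613, -0, 1.476, -0.119], TCP at [624.981, 0.003, 222.004] pointing down, gripper open.
Joint ranges: [-3.01, 3.01], [-1.01, 2.22], [0.06, 2.58], [-1.02, 4.17], [0.09, 2.62], [-3.14, 3.14]. Speed limits (rad/s): [2.57, 2.57, 3.14, 3.14, 3.14, 3.14].

### API

Orientations are given as a 3x3 rotation matrix whose columns are the frame's x, y, z axes.
In Python, from rig import status, eyes, workorder gives the robot as it stands.
- The arm moves only by the shell command python3 -m handwheel 'ROWS' [FORCE]. ROWS is JSON, a list of rows, each a list of 7 numbers: the turn, a rotation vector about the tool's x, y, z in rad, then the shift along the tool's x, y, z in m, then the closure, from 0 (fully open) to 1 (shut). In form: [[wx, wy, wz, tx, ty, tz, grip], ...]. A call has 1 to 5 rows; each row shifts and turns the commanded pose from where the row before left it, along the tool's axes as they then stand; what a row does not reach is not made up. A row lasts 1/8 s, in which the tool goes at most 62.5 mm and 10.7 degrees, less where a joint would pass 70% of its speed; a pose out of reach is approached as far as the arm can. A call is refused whole if a number of a shift passes 0.0625 or a number of a turn 0.188, either way. A call with a gripper value outside its range is refused whole. The fingers move at their own pace and stop on an object; FORCE is the grip in N (left out, the last holds). Time passes only in rows, so rows that do not move let the fingers close. It gives the time, the measured TCP pose, the force, the opening and the grip force at its end, in the units of the state.
- status.observe(): the state, without advancing time (a new reading comes with each control period).
- eyes.read_camera(name): name is "scene" or "side" or "wrist"; returns a dict with "img" (384x512x3 uint8, red, green, blue), "intrinsics" (3x3 intrinsics, pixels), "origin" and "rotation" of the camera in the world. Camera axes: x right, y down, z forward; pixel columns grow to the right and rows downward; lengths in mm; the calibration is good to about 2 mm. The wrist camera is an equidistant fisheye: a pixel r from the principal point sees the ray r / f radians off the axis. A picture is of the moment at which its call begins. There is no depth.
- workorder.sign_off(): hands the job in; it is judged then, once.
The state is a dict: "time": time; "joints": joint angles; "joint_vel": joint speeds; "joint_efforts": joint torques, N m; "tool_pos": TCP position; "tool_rot": TCP orientation; "contact_force": force on the tool from outside, world axes, zero at the start; "moment": the same for the moment, N m; "grip_width": finger opening in mm; "grasp_force": force on a finger pad.
Only numpy, scipy, OpenCV 4.12 (cv2) and the standard library are available. Lean on these libraries where they do the work, as an engineer would, in place of code of your own. Each camera call takes 0.05 s, during which the arm holds its last target. There are 200 camera calls.

### The job

Get the sample board ready for marking out: slide the stop of the gauge along its rail until its yellow pointer is level with the red marker (not the blue one), and slide the olive board along the channel until its end rests against the stop, with the stop still at the red marker. Leave the jars and the tape roll where they are.

Things in the scene. Friction and masses are not known exactly. Their poses are not given: they have to be found in the camera images.
- gauge: fixed gauge: 8 mm dark wooden plate, x -120 to 64, y -220 to 200 mm. Origin on the desk under the middle of the channel's width; y along channel and rail, z up. Channel floor z 8 mm, x -52 to 52, ends open; aluminium rail on its -x side (x -82 to -52, top z 26), lip on its +x side (x 52 to 60, top z 18); white scale strip with two markers at x -117 to -85
- stop_slide (a joint): position of the sliding stop on its rail, 0 to 0.15 m, growing towards the gauge's +y; it moves stiffly (about 5 N) and stays where it is left. The stop's face, pointer and grip centre lie at gauge y = 0.010 + this value
- stop_pointer (a point): outer end of the stop's yellow pointer (5 mm wide), 26 mm above the desk; it moves with the stop and its y in the gauge frame is that of the stop's face
- stop_face (a point): middle of the stop's steel face that the board meets (the face looks to the gauge's -y), 14 mm above the desk, over the middle of the channel; the stop arm behind it is 14 mm thick, 100 mm wide across the channel and 35 mm high. Axes as the gauge's
- grip_top (a point): top centre of the stop's black upright grip, 85 mm above the desk, 67 mm to the -x side of the channel's middle; the grip is 20 mm along gauge x, 26 mm along gauge y and free from z 40 to 85 mm; it stands on a grey carriage 36 x 50 mm over the rail. Push it on its -y or +y side, or pinch it
- marker_red: red marker clip fixed on the scale strip, 14 mm wide along the rail, 24 mm long, 10 mm high, pointed towards the rail; origin at its tip, under it, on its centre line; axes as the gauge's. Target for the pointer: equal position along y
- marker_blue: blue marker clip of the same shape on the same scale; not the target. Which of the two stands farther along +y varies
- sample_board: loose olive board 150 x 100 x 12 mm, about 0.25 kg, lying flat in the channel on the -y side of the stop; origin under its centre, its x axis (150 mm) along the gauge's y, top at 20 mm above the desk
- jar_gold: loose small glass jar of pale gold tiles with a grey lid, 49 mm wide, 66 mm high; origin under its centre
- jar_aqua: loose small glass jar of pale blue tiles with a grey lid, 55 mm wide, 74 mm high; origin under its centre
- tape_roll: loose roll of masking tape lying flat, 83 mm across, 19 mm high; origin under its centre
- jar_red: loose small glass jar of red tiles with a black lid, 49 mm wide, 59 mm high; origin under its centre
There are look-alikes about, which are no part of the job. Leave any black look-alike of the sample_board alone.

How it is judged:
By the outcome, as a careful person would: the job done as asked, in the order asked, and still so for the second after the job is handed in, with the robot touching nothing.
It also fails if it takes over 51 s, if anything falls off the work surface, if the arm or the gripper's body presses on something with over 40 N, if the wrist force passes 120 N, or if a joint passes its speed limit or range.

## Working session

There is one attempt and no reset: what is moved stays moved. The work goes in short steps, Python scripts to look and compute and a shell command to move; the robot and the scene stay as the last step left them, time stands still between calls to the robot, and variables do not carry over. Pictures are saved under pics/ and viewed, at most 10 in all, crops included, and the job is handed in when it is done.

```bash
mkdir -p pics; ls; python3 - <<'E'
from rig import status, eyes
import cv2, numpy as np
s=status.observe(); print(s)
for n in("scene","side"):
    c=eyes.read_camera(n); cv2.imwrite(f"pics/{n}0.png",c["img"][:,:,::-1]); np.savez(f"pics/{n}0.npz",**c); print(n,c["intrinsics"],c["origin"],c["rotation"])
E
```

```text
pics
{'time': 0.0, 'joints': array([-1.19011213e-01,  5.33821232e-02,  1.61427300e+00, -2.05580007e-05,
        1.47599913e+00, -1.19021799e-01]), 'joint_vel': array([-0.00062866,  0.00129357,  0.00143191, -0.00054368, -0.00114642,
       -0.00044467]), 'joint_efforts': array([ 2.70554956e-04, -3.93670499e+01, -3.70175600e+01, -1.62778279e-04,
        6.93513779e-03, -6.06393527e-06]), 'tool_pos': array([6.24366298e+02, 6.32311056e-02, 2.20759918e+02]), 'tool_rot': array([[-1.23229760e-05,  9.99997900e-01, -2.04944271e-03],
       [ 9.99999975e-01,  1.27830067e-05,  2.24453269e-04],
       [ 2.24478996e-04, -2.04943989e-03, -9.99997875e-01]]), 'contact_force': array([-0.56311772,  0.77297935,  0.22838174]), 'moment': array([-0.02891134,  0.03370001,  0.05436187]), 'grasp_force': 0.0, 'grip_width': 85.50377962153854}
scene [[497.24949034   0.         255.52311456]
 [  0.         497.24949034 192.62582945]
 [  0.           0.           1.        ]] [-275.55404029 1055.35342391  871.61776545] [[-0.81684438 -0.2809061   0.50384226]
 [-0.57671499  0.37821723 -0.72412122]
 [ 0.01284824 -0.88206773 -0.47094738]]
side [[408.93369684   0.         256.16912791]
 [  0.         408.93369684 193.13178528]
 [  0.           0.           1.        ]] [ 955.80965399 -718.14968359 1360.44088027] [[ 0.83721145  0.47692892 -0.26761126]
 [ 0.54683147 -0.73653371  0.39811233]
 [-0.00723343 -0.47964246 -0.8774342 ]]
```

```bash
python3 -c "
import cv2
for n in('scene','side'):
    cv2.imwrite(f'pics/{n}0b.png',cv2.resize(cv2.imread(f'pics/{n}0.png'),(800,600),interpolation=2))"
```

```text
(no output)
```

View pics/scene0b.png

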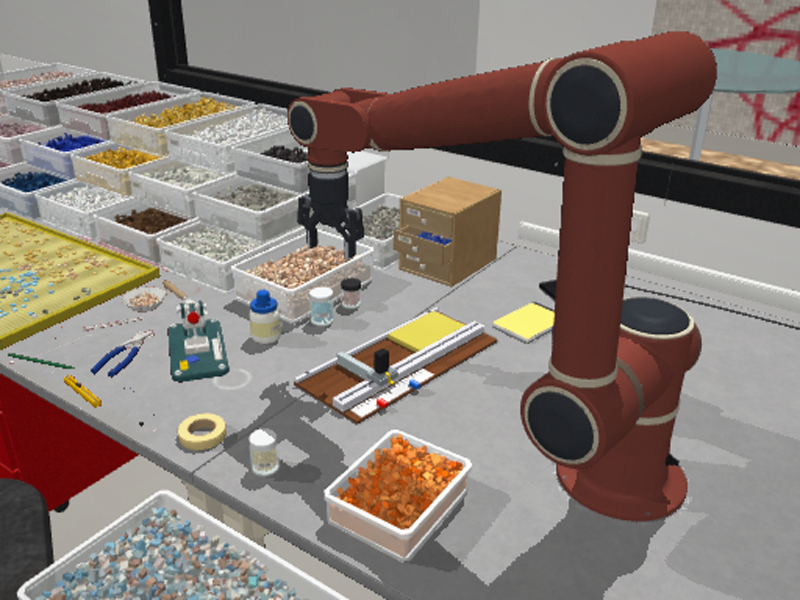

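View pics/side0b.png

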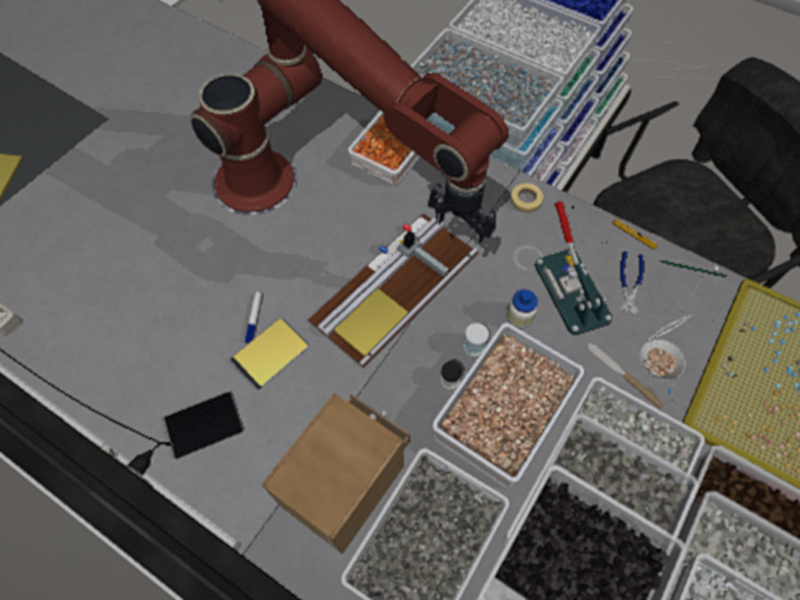

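The scene view (800x600 pixels) shows the gauge at about (395,370). The red marker is at (382,403), the blue at (414,384), and the grip at (381,360). Two boards could be the one meant. The olive one in the channel is at side (370,322), and the black one on the desk is at side (203,425). There is also a yellow pad at side (270,352). The board in the channel fits the description, so I'll confirm it in a crop.

```bash
cat > h.py <<'E'
import numpy as np, cv2
def ray(c,p):
    K=c["intrinsics"]; d=c["rotation"]@np.array([(p[0]-K[0,2])/K[0,0],(p[1]-K[1,2])/K[1,1],1]); return c["origin"],d
def plane(c,p,z):
    o,d=ray(c,p); return o+d*(z-o[2])/d[2]
def proj(c,P):
    q=c["rotation"].T@(np.array(P)-c["origin"]); K=c["intrinsics"]; return K[:2,:2]@(q[:2]/q[2])+K[:2,2]
def tri(c1,p1,c2,p2):
    o1,d1=ray(c1,p1);o2,d2=ray(c2,p2)
    s=np.linalg.lstsq(np.c_[d1,-d2],o2-o1,rcond=None)[0]; a,b=o1+s[0]*d1,o2+s[1]*d2
    return (a+b)/2,np.linalg.norm(a-b)
E
python3 - <<'E'
import cv2,numpy as np
from h import *
a=cv2.imread('pics/side0.png')[130:240,190:320]; b=cv2.imread('pics/scene0.png')[195:275,180:325]
a=cv2.resize(a,(650,550),interpolation=2); cv2.imwrite('pics/ca.png',a)
b=cv2.resize(b,(725,400),interpolation=2); cv2.imwrite('pics/cb.png',b)
win={'side':(190,320,130,240),'scene':(180,325,195,275)}
for n in win:
    c=dict(np.load(f'pics/{n}0.npz')); x0,x1,y0,y1=win[n]
    h=cv2.cvtColor(c['img'],cv2.COLOR_RGB2HSV)[y0:y1,x0:x1]
    for k,lo,hi,z in(('red',(0,170,120),(6,255,255),10),('blue',(105,150,80),(125,255,255),10),('yel',(20,120,80),(35,255,255),20),('blk',(0,0,0),(180,255,45),85)):
        m=cv2.inRange(h,lo,hi); N,_,st,ce=cv2.connectedComponentsWithStats(m)
        for i in range(1,N):
            if st[i,4]>=4: p=ce[i]+(x0,y0); print(n,k,st[i,4],p.round(1),plane(c,p,z).round(1))
E
```

```text
side red 7 [259.9 145.7] [437.6  84.4  10. ]
side blue 9 [244.8 159.3] [423.2  -2.7  10. ]
side yel 1013 [237.1 205.6] [ 516.6 -191.9   20. ]
side yel 39 [191.7 220.2] [ 412.5 -329.5   20. ]
side blk 435 [299.2 138.1] [573.7 151.4  85. ]
side blk 49 [261.4 153. ] [489.6  14.9  85. ]
side blk 98 [289.  235.5] [ 748.2 -215.6   85. ]
scene red 21 [243.7 258.1] [437.8  86.4  10. ]
scene blue 22 [264.6 246. ] [423.5  -2.4  10. ]
scene yel 634 [271.6 211.6] [ 512.9 -174.9   20. ]
scene yel 36 [321.7 205.7] [ 395.  -312.3   20. ]
scene yel 19 [248.7 241.8] [467.7  20.   20. ]
scene blk 114 [243.9 231.2] [454.9  62.3  85. ]
```

View pics/ca.png

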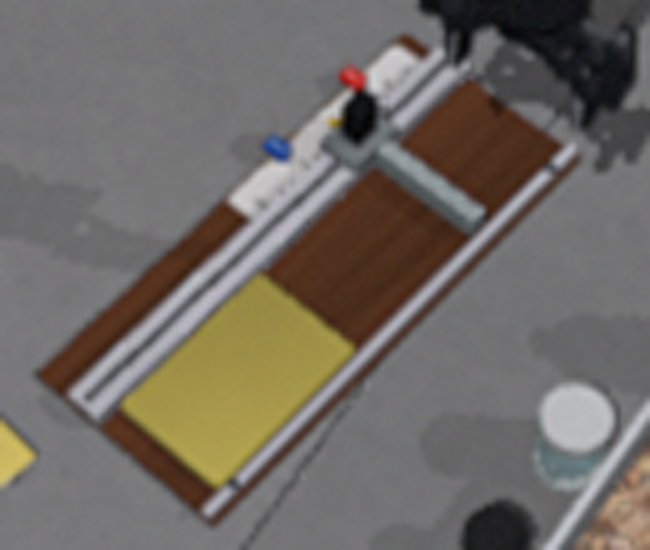

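View pics/cb.png

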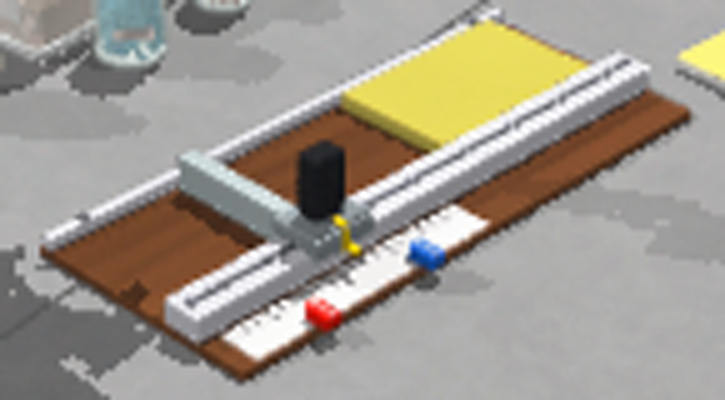

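The crops confirm the target. The olive board lies in the channel, centred at side (237,206). Its top-left end faces the stop, and the black board is elsewhere on the desk. The red clip is at scene (243.7,258) and lies on the +y side of the pointer. The blue clip is at scene (264.6,246).

```bash
python3 - <<'E'
from h import *
S={n:dict(np.load(f'pics/{n}0.npz')) for n in('side','scene')}
sd=lambda u,v:(u/5+189.6,v/5+129.6); sc=lambda u,v:(u/5+179.6,v/5+194.6)
obs=[('side',sd(38,375),(-120,-220,8)),('side',sd(212,523),(64,-220,6)),('side',sd(580,155),(64,200,6)),('side',sd(408,36),(-120,200,8)),
('scene',sc(242,376),(-120,200,6)),('scene',sc(690,113),(-120,-220,6)),('scene',sc(42,250),(64,200,6))]
W=np.array([plane(S[n],p,g[2])[:2] for n,p,g in obs]); G=np.array([g[:2] for *_,g in obs],float)
w0,g0=W.mean(0),G.mean(0)
U,_,V=np.linalg.svd((G-g0).T@(W-w0)); R=(U@V).T; t=w0-R@g0
print('yaw deg',np.degrees(np.arctan2(R[1,0],R[0,0])),'t',t); print((W-(G@R.T+t)).round(1))
np.savez('g.npz',R=R,t=t)
G_=lambda P:(R.T@(np.array(P)[:2]-t)).round(1)
for k,a,b in(('red',(259.9,145.7),(243.7,258.1)),('blue',(244.8,159.3),(264.6,246))):
    P,e=tri(S['side'],a,S['scene'],b); print(k,P.round(1),e.round(1),G_(P))
for k,p in(('nearL',(262,275)),('nearR',(355,348)),('farR',(220,488)),('farL',(120,403))):
    print(k,G_(plane(S['side'],sd(*p),20)))
print('pointer end scene',G_(plane(S['scene'],sc(353,252),24)),G_(plane(S['scene'],sc(340,218),26)))
print('grip top scene',G_(plane(S['scene'],sc(321,148),85)))
print('grip top side',G_(plane(S['side'],sd(361,98),85)))
s=R@np.array([0,0])+t;print(s)
E
```

```text
yaw deg -8.716276051043513 t [533.32087464 -62.97492492]
[[ 4.5 -2.1]
 [-1.5 -0.8]
 [-0.5 -0.3]
 [ 6.7 -5.1]
 [-1.6  1.4]
 [-2.2  5.6]
 [-5.4  1.3]]
red [437.9  85.3   9.3] 1.0 [-116.8  132.1]
blue [423.4  -2.4  10. ] 0.4 [-117.9   43.2]
nearL [-43.9 -52.6]
nearR [ 50.  -52.5]
farR [  53.  -201.3]
farL [ -48.2 -200.7]
pointer end scene [-97.1  85.5] [-67.4  66.8]
grip top scene [-68.7  84.7]
grip top side [-65.6  84.4]
[533.32087464 -62.97492492]
```

```bash
python3 -m handwheel '[[0,0,0,-0.0083,-0.05,0,1],[0,0,0,0,-0.05,0,1],[0,0,0,0,-0.0505,0,1],[0,0,0.152,0,0,0,1],[0,0,0,0,0,0.03,1]]'; python3 - <<'E'
from rig import status,eyes
from h import *
c=eyes.read_camera('wrist'); np.savez('pics/w1.npz',**c); cv2.imwrite('pics/w1.png',c['img'][:,:,::-1]); print(c['intrinsics'],c['origin'],c['rotation'])
s=status.observe(); print(s['time'],s['tool_pos'],s['grip_width'])
g=np.load('g.npz'); print(g['R'].T@(s['tool_pos'][:2]-g['t']))
E
```

```text
time: 0.72
tool_pos: [475.5, -8.5, 194.2]
tool_rot: [[0.152, 0.988, 0.006], [0.988, -0.152, -0.001], [-0.0, 0.006, -1.0]]
contact_force: [0.7, -0.3, -0.7]
grip_width: 0.2
grasp_force: 0.0
[[297.31863964   0.         257.31344105]
 [  0.         297.31863964 189.40243828]
 [  0.           0.           1.        ]] [486.35897116  66.69933252 346.35444382] [[ 0.98844006 -0.14637428 -0.03950709]
 [-0.1515169  -0.94445758 -0.29162048]
 [ 0.00537297  0.29423536 -0.95571789]]
0.775 [472.29789344  -7.98614654 187.74734623] -0.11924603070615085
[-68.6513077   45.10618507]
```

View pics/w1.png

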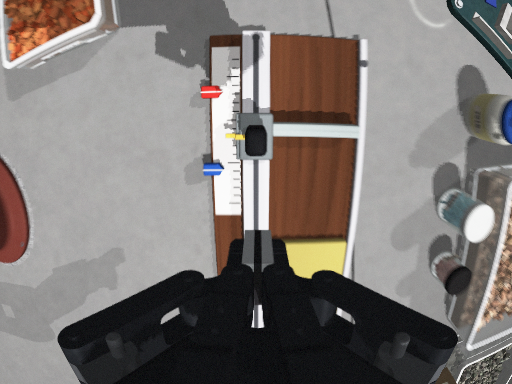

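The wrist view shows the red clip at (210,91), the blue clip at (212,169), the yellow pointer at (235,136) and the grip at (256,140). The near edge of the board is at about row 240.

```bash
cat >> h.py <<'E'
def wplane(c,p,z):
    K=c["intrinsics"]; v=np.array([p[0]-K[0,2],p[1]-K[1,2]]); r=np.hypot(*v); th=r/K[0,0]
    d=c["rotation"]@np.r_[v/r*np.sin(th),np.cos(th)]; o=c["origin"]; return o+d*(z-o[2])/d[2]
def blobs(c,win,zs={'red':8,'blue':8,'yel':26},cast=wplane):
    """masks -> centroid, gauge coords of blob pixels (extreme x/y)"""
    g=np.load('g.npz'); R,t=g['R'],g['t']; x0,x1,y0,y1=win
    h=cv2.cvtColor(c['img'],cv2.COLOR_RGB2HSV)[y0:y1,x0:x1]
    for k,lo,hi in(('red',(0,150,100),(6,255,255)),('blue',(105,130,70),(125,255,255)),('yel',(20,130,100),(35,255,255))):
        N,l,st,ce=cv2.connectedComponentsWithStats(cv2.inRange(h,lo,hi))
        for i in range(1,N):
            if st[i,4]<6: continue
            v,u=np.nonzero(l==i); P=np.array([R.T@(cast(c,(a+x0,b+y0),zs[k])[:2]-t) for a,b in zip(u,v)])
            print(k,st[i,4],(ce[i]+(x0,y0)).round(1),'mean',P.mean(0).round(1),'min',P.min(0).round(1),'max',P.max(0).round(1))
E
python3 - <<'E'
from h import *
c=dict(np.load('pics/w1.npz')); blobs(c,(190,370,60,265))
g=np.load('g.npz'); R,t=g['R'],g['t']; G=lambda p,z:(R.T@(wplane(c,p,z)[:2]-t)).round(1)
for n,p,z in(('plate TL',(210,37),8),('lip top +y out',(367,39),18),('lip out far',(358,200),18),('lip mid',(367,120),18),('rail L top',(243,32),26),('rail R top',(270,32),26),('railL low',(244,215),26),('grip top TL',(246,126),85),('board L',(290,241),20),('board R',(347,241),20),('arm +y R',(357,125),35),('arm -y R',(357,137),35)): print(n,G(p,z))
E
```

```text
red 87 [209.6  88. ] mean [-118.   136.4] min [-127.9  133.7] max [-107.3  139. ]
red 88 [210.   94.9] mean [-117.6  128.4] min [-127.9  124.9] max [-106.2  131. ]
blue 105 [212.5 165.7] mean [-116.8   46.1] min [-127.1   43.2] max [-104.4   49.4]
blue 64 [212.1 172.6] mean [-117.6   37.7] min [-127.4   34.8] max [-108.1   39.7]
yel 74 [235.7 135.9] mean [-87.7  83. ] min [-98.2  79.5] max [-78.7  85.2]
yel 12 [300.1 241.8] mean [-12.4 -44.2] min [-17.5 -45.9] max [ -7.5 -43.1]
yel 9 [334.  240.9] mean [ 30.4 -44.3] min [ 27.8 -45.8] max [ 33. -43.]
yel 7 [291.1 242.6] mean [-23.3 -45.1] min [-26.  -45.8] max [-21.  -44.3]
plate TL [-117.4  196. ]
lip top +y out [ 60.  198.1]
lip out far [58.4  6.3]
lip mid [ 61.8 103.2]
rail L top [-79.5 196.4]
rail R top [-50.9 196.4]
railL low [-79.8  -8.7]
grip top TL [-74.6  98.7]
board L [-24. -46.]
board R [ 49.6 -48.2]
arm +y R [43.6 98.1]
arm -y R [44.4 84.9]
```

```bash
python3 -m handwheel '[[0,0,0,0,0.0015,0.06,1],[0,0,0,0,0,0.06,1],[0,0,0,0.008,0,0,1],[0,0,0,0.008,0,0,1],[0,0,0,0.008,0,0,1]]';  python3 -m handwheel '[[0,0,0,0.008,0,0,1],[0,0,0,0.008,0,0,1],[0,0,0,0.008,0,0,1],[0,0,0,0.005,0,0,1],[0,0,0,0,0,0,1]]'; cat > look.py <<'E'
import sys
from rig import status,eyes
from h import *
n=sys.argv[1]
c=eyes.read_camera('wrist'); np.savez(f'pics/{n}.npz',**c); cv2.imwrite(f'pics/{n}.png',c['img'][:,:,::-1])
s=status.observe(); g=np.load('g.npz'); print(s['time'],'tool g',(g['R'].T@(s['tool_pos'][:2]-g['t'])).round(1),s['tool_pos'][2].round(1))
blobs(c,(0,512,0,280))
c=eyes.read_camera('scene'); np.savez(f'pics/{n}s.npz',**c); cv2.imwrite(f'pics/{n}s.png',c['img'][:,:,::-1])
blobs(c,(200,310,195,275),cast=plane)
E
python3 look.py w2
```

```text
time: 1.4
tool_pos: [482.0, 14.7, 75.7]
tool_rot: [[0.151, 0.989, 0.005], [0.989, -0.151, -0.003], [-0.002, 0.005, -1.0]]
contact_force: [-0.5, -1.6, 3.1]
grip_width: 0.1
grasp_force: 1.2
time: 2.02
tool_pos: [486.9, 43.9, 75.7]
tool_rot: [[0.151, 0.989, 0.006], [0.989, -0.151, -0.001], [-0.0, 0.007, -1.0]]
contact_force: [-0.6, -3.2, 6.9]
grip_width: -0.4
grasp_force: 3.6
2.075 tool g [-62.1  98.6] 75.7
red 270 [184.  154.7] mean [-117.7  134.7] min [-129.1  131.2] max [-104.4  138.5]
red 176 [183.3 165.9] mean [-118.7  125.9] min [-128.8  122.6] max [-107.7  128.4]
blue 275 [193.4 260.2] mean [-116.8   42.8] min [-129.3   37.7] max [-104.    48.3]
blue 69 [191.8 269.4] mean [-119.2   33.2] min [-129.2   30.7] max [-109.    34.8]
yel 165 [221.4 200.1] mean [-87.6 104.4] min [-98.   99.1] max [-78.5 109. ]
red 28 [244. 258.] mean [-115.3  129.9] min [-126.7  119.4] max [-101.9  139.3]
blue 24 [264.9 246. ] mean [-116.4   40.7] min [-128.2   29.7] max [-102.5   48.6]
yel 629 [271.6 211.6] mean [  -9.9 -107.1] min [ -53.3 -189.1] max [ 39.1 -29.1]
yel 18 [243.5 245.3] mean [-85.8 102.9] min [-103.    91.5] max [-64.1 113.6]
```

```bash
python3 -c "
import cv2
a=cv2.imread('pics/w2s.png')[150:270,190:320]; cv2.imwrite('pics/v2.png',cv2.resize(a,None,fx=5,fy=5,interpolation=2))
from rig import status
print(status.observe())"
```

```text
{'time': 2.125, 'joints': array([-6.20262849e-02, -1.42733347e-01,  2.05717213e+00, -6.75357912e-04,
        1.22070018e+00,  8.96387484e-02]), 'joint_vel': array([ 0.00105337,  0.00059005, -0.00046727,  0.00167789, -0.00054478,
        0.00266008]), 'joint_efforts': array([ 1.25334643e+00, -2.39322996e+01, -2.99206084e+01,  6.64848536e-01,
       -1.22308033e-01,  9.61889396e-03]), 'tool_pos': array([486.86588422,  43.92212868,  75.67840082]), 'tool_rot': array([[ 1.50857478e-01,  9.88534792e-01,  6.40198898e-03],
       [ 9.88555521e-01, -1.50853950e-01, -1.03321438e-03],
       [-5.56030398e-05,  6.48458967e-03, -9.99978973e-01]]), 'contact_force': array([ 0.2103514 , -1.93589325,  6.69616149]), 'moment': array([-0.43309097,  0.11298421, -0.03662486]), 'grasp_force': 3.58178846429837, 'grip_width': -0.0730086436308141}
```

View pics/v2.png

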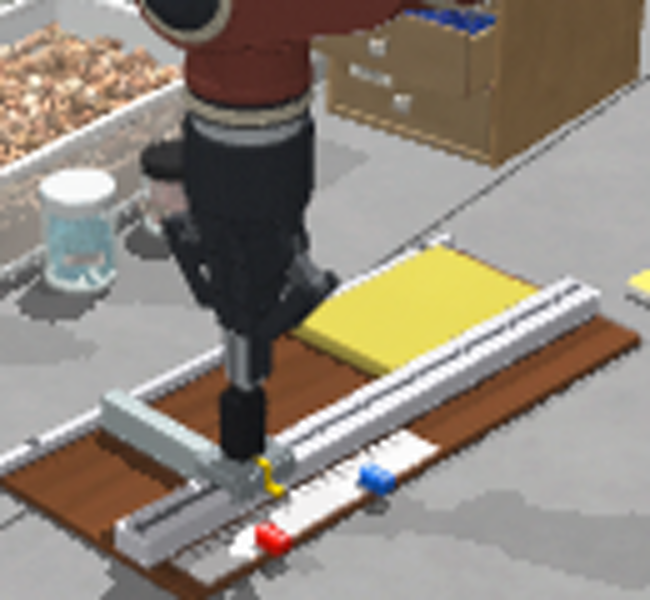

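The stop has moved to about y = 103, but the finger contact looks odd, so I'll check the wrist picture. In this crop the pointer is at (268,478), the red clip at (270,537), and the finger is above and behind the grip.

```bash
python3 -c "
import cv2
a=cv2.imread('pics/w2.png')[120:384,150:400]; cv2.imwrite('pics/v2w.png',cv2.resize(a,None,fx=2.25,fy=2.25,interpolation=2))"
```

```text
(no output)
```

View pics/v2w.png

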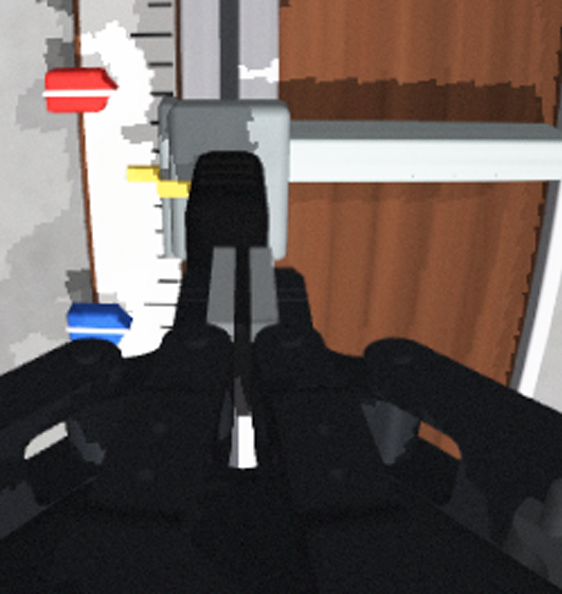

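```bash
cat >> h.py <<'E'
def wproj(c,P):
    q=c["rotation"].T@(np.array(P)-c["origin"]); r=np.hypot(*q[:2]); K=c["intrinsics"]
    return K[:2,2]+q[:2]/r*np.arctan2(r,q[2])*K[0,0]
E
python3 - <<'E'
from h import *
c=dict(np.load('pics/w2.npz')); g=np.load('g.npz'); R,t=g['R'],g['t']
f=lambda x,y,z:((wproj(c,np.r_[R@[x,y]+t,z])-(150,120))*2.25).round(0)
for x,y,z in((-77,91,85),(-57,91,85),(-77,117,85),(-57,117,85),(-77,117,40),(-49,130,40),(-85,130,40),(-62,109.6,57),(-62,109.6,76),(-62,109.6,90),(-62,98.6,57),(-62,87.6,57)): print((x,y,z),f(x,y,z))
E
```

```text
(-77, 91, 85) [180. 310.]
(-57, 91, 85) [262. 311.]
(-77, 117, 85) [177. 213.]
(-57, 117, 85) [263. 213.]
(-77, 117, 40) [190. 156.]
(-49, 130, 40) [286. 113.]
(-85, 130, 40) [161. 113.]
(-62, 109.6, 57) [241. 200.]
(-62, 109.6, 76) [241. 227.]
(-62, 109.6, 90) [242. 251.]
(-62, 98.6, 57) [241. 236.]
(-62, 87.6, 57) [241. 272.]
```

```bash
python3 -m handwheel '[[0,0,0,0,0,-0.03,1],[0,0,0,0,0,-0.03,1],[0,0,0,-0.05,-0.003,0,1],[0,0,0,0,0,0,1],[0,0,0,0,0,0,1]]';python3 look.py w3; python3 -m handwheel '[[0,0,0,0,0,0.03,1],[0,0,0,0,0,0.03,1],[0,0,0,0,0,0,1],[0,0,0,0,0,0,1]]'; python3 look.py w4
```

```text
time: 2.75
tool_pos: [473.9, -4.5, 132.6]
tool_rot: [[0.152, 0.988, 0.001], [0.988, -0.152, 0.001], [0.001, 0.001, -1.0]]
contact_force: [-0.5, 0.7, 0.3]
grip_width: -0.0
grasp_force: 0.0
2.8 tool g [-67.8  49. ] 132.3
red 131 [202.5  89.4] mean [-118.2  136.5] min [-128.2  133.8] max [-106.5  139.6]
red 138 [203.1  97.9] mean [-117.7  128.4] min [-128.3  125.4] max [-105.6  131.1]
blue 184 [206.5 184.5] mean [-117.2   44.7] min [-128.8   41.1] max [-104.8   49.3]
blue 100 [205.7 192.9] mean [-118.4   36.1] min [-128.3   33.9] max [-107.    38.1]
yel 129 [233.6 121.8] mean [-88.1 106.6] min [-98.2 103.7] max [-79.  109.9]
yel 11 [338.6 270.5] mean [ 18.2 -43.9] min [ 16.1 -45.9] max [ 20.9 -41.9]
yel 10 [355.3 269.7] mean [ 36.9 -44.1] min [ 34.1 -45.9] max [ 39.9 -41.9]
yel 12 [299.5 272.8] mean [-23.7 -44.9] min [-26.3 -46.5] max [-21.2 -42.7]
yel 7 [305.3 272. ] mean [-17.7 -44.1] min [-19.2 -45.4] max [-15.9 -42.8]
yel 6 [311.3 272.2] mean [-11.3 -44.6] min [-13.8 -45.7] max [ -9.5 -43.2]
red 29 [244.  257.9] mean [-115.   129.6] min [-126.7  118.8] max [-101.9  139.3]
blue 24 [2
[... 479 characters left out ...]
  136.5] min [-128.6  133.6] max [-105.2  139.7]
red 229 [188.1  97. ] mean [-118.   128.4] min [-128.8  125.2] max [-106.   131.3]
blue 278 [194.1 205.8] mean [-117.2   44.2] min [-129.    40.5] max [-104.4   48.3]
blue 131 [192.4 216.7] mean [-119.2   34.8] min [-128.8   32.7] max [-107.9   37.1]
yel 230 [226.1 128.1] mean [-88.2 106.3] min [-98.5 102.9] max [-78.8 109.2]
red 29 [244.  257.8] mean [-114.8  129.5] min [-126.7  118.8] max [-101.9  139.3]
blue 24 [264.9 246. ] mean [-116.4   40.7] min [-128.2   29.7] max [-102.5   48.6]
yel 551 [273.9 211.4] mean [ -14.3 -113.5] min [ -53.3 -189.1] max [ 36.1 -29.5]
yel 16 [243.4 245.3] mean [-85.8 103.1] min [-103.    91.5] max [-64.1 113.6]
```

Stop pointer is at y = 106.3 and red is at 132.4, so 26 mm remain. The finger is now clear of the grip. I'll go a little lower and approach in steps.

```bash
python3 -m handwheel '[[0,0,0,0,0,0.007,1],[0,0,0,0.015,0,0,1],[0,0,0,0.01,0,0,1],[0,0,0,0,0,0,1]]';python3 -m handwheel '[[0,0,0,0.006,0,0,1],[0,0,0,0.006,0,0,1],[0,0,0,0.006,0,0,1],[0,0,0,0,0,0,1]]'; python3 look.py w5
```

```text
time: 3.95
tool_pos: [477.4, 20.5, 65.1]
tool_rot: [[0.15, 0.989, 0.0], [0.989, -0.15, 0.0], [0.0, 0.0, -1.0]]
contact_force: [0.0, -0.6, -1.2]
grip_width: 0.2
grasp_force: 0.0
time: 4.45
tool_pos: [480.0, 37.1, 65.1]
tool_rot: [[0.151, 0.989, -0.0], [0.989, -0.151, -0.001], [-0.001, 0.0, -1.0]]
contact_force: [-0.4, -3.4, 0.2]
grip_width: 0.1
grasp_force: 1.7
4.5 tool g [-67.9  90.9] 65.0
red 286 [188.5 146.5] mean [-117.6  134.8] min [-128.7  131.4] max [-104.7  138.8]
red 195 [187.7 158. ] mean [-118.6  126.3] min [-129.   123.3] max [-107.8  128.7]
blue 313 [197.6 258.8] mean [-116.8   42.6] min [-129.2   37.3] max [-103.9   48.4]
blue 97 [196.  268.8] mean [-119.1   32.7] min [-129.3   30.6] max [-108.7   34.7]
yel 210 [229.2 181.8] mean [-86.6 113.3] min [-98.1 109. ] max [-78. 118.]
red 27 [244. 258.] mean [-115.4  130.4] min [-126.7  120.3] max [-98.3 139.3]
blue 24 [264.9 246. ] mean [-116.4   40.7] min [-128.2   29.7] max [-102.5   48.6]
yel 581 [273.1 211.5] mean [ -12.8 -111.1] min [ -53.3 -189.1] max [ 36.1 -29.2]
yel 17 [241.4 246.5] mean [-86.  112.1] min [-102.4  100.2] max [-63.7 122. ]
```

```bash
python3 -m handwheel '[[0,0,0,0.005,0,0,1],[0,0,0,0.005,0,0,1],[0,0,0,0.0045,0,0,1],[0,0,0,0,0,0,1]]';python3 -m handwheel '[[0,0,0,-0.04,0,0,1],[0,0,0,0,0,0,1],[0,0,0,0,0,0,1]]'; python3 look.py w6
```

```text
time: 5.05
tool_pos: [482.2, 51.5, 65.1]
tool_rot: [[0.151, 0.988, 0.0], [0.988, -0.151, -0.0], [-0.0, 0.0, -1.0]]
contact_force: [0.1, -3.7, -0.1]
grip_width: -0.0
grasp_force: 1.9
time: 5.42
tool_pos: [476.2, 12.7, 65.0]
tool_rot: [[0.152, 0.988, 0.0], [0.988, -0.152, 0.001], [0.001, 0.0, -1.0]]
contact_force: [-0.2, 0.8, 0.0]
grip_width: -0.1
grasp_force: 0.0
5.475 tool g [-68.   66.3] 65.0
red 251 [186.6 111.2] mean [-118.1  135.8] min [-129.   132.8] max [-106.1  139. ]
red 233 [186.1 122.5] mean [-118.7  127.7] min [-129.3  124.6] max [-106.2  130.5]
blue 320 [194.6 231. ] mean [-117.2   43.6] min [-129.4   39. ] max [-104.1   48.8]
blue 123 [193.6 241.9] mean [-118.9   33.9] min [-129.3   31.7] max [-107.8   35.9]
yel 234 [224.7 119.9] mean [-88.8 130. ] min [-98.4 127.2] max [-79.6 132.7]
red 29 [244.1 257.9] mean [-115.2  129.6] min [-126.7  119.4] max [-101.9  139.3]
blue 24 [264.9 246. ] mean [-116.4   40.7] min [-128.2   29.7] max [-102.5   48.6]
yel 547 [273.9 211.5] mean [ -14.9 -112.8] min [ -53.3 -189.1] max [ 36.1 -29.3]
yel 19 [237.5 248. ] mean [-83.3 125.8] min [-103.5  114.1] max [-62.9 135.6]
```

```bash
python3 -m handwheel '[[0,0,0,0.02,0,0,1],[0,0,0,0.015,0,0,1],[0,0,0,0.005,0,0,1],[0,0,0,0.002,0,0,1],[0,0,0,0,0,0,1]]';python3 -m handwheel '[[0,0,0,-0.035,0,0,1],[0,0,0,0,0,0,1],[0,0,0,0,0,0,1],[0,0,0,0,0,0,1]]'; python3 look.py w7
```

```text
time: 6.15
tool_pos: [482.3, 53.3, 65.0]
tool_rot: [[0.151, 0.988, -0.001], [0.988, -0.151, -0.001], [-0.001, -0.0, -1.0]]
contact_force: [-1.9, -2.6, 1.5]
grip_width: 0.0
grasp_force: 1.7
time: 6.65
tool_pos: [477.2, 19.7, 65.0]
tool_rot: [[0.151, 0.989, 0.0], [0.989, -0.151, 0.001], [0.001, -0.0, -1.0]]
contact_force: [0.5, -0.1, 0.1]
grip_width: -0.4
grasp_force: 0.0
6.7 tool g [-68.   73.2] 65.0
red 260 [187.2 121.3] mean [-117.9  135.6] min [-129.3  132.5] max [-105.7  138.8]
red 217 [187.1 132.5] mean [-118.3  127.4] min [-128.9  124.4] max [-106.5  130.1]
blue 309 [195.4 239.3] mean [-117.1   43.3] min [-129.2   38.6] max [-104.5   48.1]
blue 126 [194.2 249.8] mean [-119.    33.6] min [-129.2   31.2] max [-108.2   36. ]
yel 239 [225.2 128.7] mean [-88.6 131.3] min [-98.6 128.4] max [-79.  134.5]
red 27 [243.9 258. ] mean [-115.2  130.3] min [-126.7  119.4] max [-101.9  139.3]
blue 24 [264.9 246. ] mean [-116.4   40.7] min [-128.2   29.7] max [-102.5   48.6]
yel 558 [273.7 211.5] mean [ -14.2 -112.4] min [ -53.3 -189.1] max [ 36.1 -29.3]
yel 18 [237.7 248.9] mean [-87.3 128.8] min [-103.5  117.9] max [-66.7 137.7]
```

Pointer (131.4) and red (131.4) now agree in the wrist view. Next I'll go behind the board's -y end.

```bash
python3 -m handwheel '[[0,0,0,-0.01,0,-0.05,1],[0,0,0,-0.06,0.014,0,1],[0,0,0,-0.06,0.014,0,1],[0,0,0,-0.06,0.014,0,1],[0,0,0,-0.06,0.013,0,1]]';python3 -m handwheel '[[0,0,0,-0.06,0.013,0,1],[0,0,0,0,0,0,1],[0,0,0,0,0,0,1],[0,0,0,0,0,0,1]]'; python3 look.py w8
```

```text
time: 7.38
tool_pos: [494.0, -238.0, 115.2]
tool_rot: [[0.151, 0.989, 0.001], [0.989, -0.151, -0.0], [0.0, 0.001, -1.0]]
contact_force: [1.8, 1.2, -0.0]
grip_width: 0.2
grasp_force: 0.0
time: 7.88
tool_pos: [497.5, -296.1, 114.8]
tool_rot: [[0.15, 0.989, -0.0], [0.989, -0.15, 0.001], [0.001, -0.0, -1.0]]
contact_force: [0.8, 0.2, -0.6]
grip_width: 0.1
grasp_force: 0.0
7.925 tool g [  -0.  -235.8] 114.9
blue 286 [ 85.8 268. ] mean [-200.3 -336.2] min [-217.4 -351.6] max [-180.6 -317.6]
yel 4681 [231.5  71.2] mean [ -21.  -135.1] min [ -47.5 -190.2] max [ 23.3 -73. ]
yel 12 [199.9  14.2] mean [-46.8 -86. ] min [-47.7 -87.6] max [-45.1 -83. ]
yel 6 [213.5 149. ] mean [ -36.3 -199.2] min [ -38.4 -199.2] max [ -34.2 -199.2]
yel 10 [227.5 149. ] mean [ -24.6 -199.3] min [ -28.4 -199.3] max [ -20.9 -199.3]
yel 9 [238. 149.] mean [ -16.  -199.3] min [ -19.3 -199.3] max [ -12.7 -199.3]
yel 9 [248. 149.] mean [  -7.8 -199.3] min [ -11.  -199.3] max [  -4.5 -199.3]
yel 9 [311. 150.] mean [  44.3 -199.7] min [  40.9 -199.7] max [  47.7 -199.6]
red 29 [244.1 257.9] mean [-115.2  129.6] min [-126.7  119.4] max [-101.9  139.3]
blue 26 [264.9 245.8] mean [-115.7   39.9] min [-128.2   29.7] max [-102.5   48.6]
yel 630 [271.6 211.6] mean [  -9.8 -106.8] min [ -53.3 -189.1] max [ 36.1 -29.1]
yel 18 [237.7 248.9] mean [-87.3 128.8] min [-103.5  117.9] max [-66.7 137.7]
```

```bash
python3 -m handwheel '[[0,0,0,0,0,0.042,1],[0,0,0,0,0,0.042,1],[0,0,0,0,0,0,1],[0,0,0,0.015,0,0,1],[0,0,0,0.01,0,0,1]]';python3 -m handwheel '[[0,0,0,0.01,0,0,1],[0,0,0,0.01,0,0,1],[0,0,0,0.01,0,0,1],[0,0,0,0,0,0,1]]'; python3 look.py w9 | head -3
```

```text
time: 8.6
tool_pos: [502.9, -272.6, 33.5]
tool_rot: [[0.151, 0.989, 0.003], [0.989, -0.151, -0.002], [-0.002, 0.004, -1.0]]
contact_force: [-0.0, 0.2, 0.4]
grip_width: -0.0
grasp_force: 0.0
time: 9.1
tool_pos: [505.8, -242.5, 30.9]
tool_rot: [[0.15, 0.989, -0.0], [0.989, -0.15, 0.0], [0.0, -0.0, -1.0]]
contact_force: [0.3, -0.2, -0.3]
grip_width: 0.2
grasp_force: 0.0
9.15 tool g [ 1.000e-01 -1.821e+02] 31.0
yel 7605 [226.9 109.2] mean [ -16.3 -109.9] min [ -46.9 -169.3] max [ 37.9 -53.3]
yel 6 [293.5   6. ] mean [ 18.8 -53.3] min [ 17.5 -53.4] max [ 20.2 -53.2]
```

```bash
python3 -m handwheel '[[0,0,0,0.014,0,0,1],[0,0,0,0.014,0,0,1],[0,0,0,0.014,0,0,1],[0,0,0,0.014,0,0,1],[0,0,0,0.014,0,0,1]]';python3 -m handwheel '[[0,0,0,0.014,0,0,1],[0,0,0,0.014,0,0,1],[0,0,0,0.014,0,0,1],[0,0,0,0.01,0,0,1],[0,0,0,0,0,0,1]]'; python3 look.py w10;python3 - <<'E'
from h import *
c=dict(np.load('pics/w10.npz')); g=np.load('g.npz'); R,t=g['R'],g['t']
# board far edge and stop near edge along columns of the channel (gauge x = 10..40)
hsv=cv2.cvtColor(c['img'],cv2.COLOR_RGB2HSV)
for x in(-30,15,25,35):
    ys=np.arange(60,145,1.0); P=[wproj(c,np.r_[R@[x,y]+t,20]).round().astype(int) for y in ys]
    o=[bool(20<=hsv[v,u,0]<=35 and hsv[v,u,1]>100) if 0<=v<384 and 0<=u<512 else None for u,v in P]
    s=[hsv[v,u,1]<60 if 0<=v<384 and 0<=u<512 else None for u,v in P]
    print(x,'board to',max([y for y,k in zip(ys,o) if k],default=None),'grey from',min([y for y,k in zip(ys,s) if k],default=None))
E
```

```text
time: 9.82
tool_pos: [516.5, -172.9, 31.0]
tool_rot: [[0.151, 0.989, 0.0], [0.989, -0.151, 0.0], [0.0, 0.0, -1.0]]
contact_force: [-0.3, 0.5, 0.7]
grip_width: 0.2
grasp_force: 0.0
time: 10.45
tool_pos: [524.3, -122.0, 31.0]
tool_rot: [[0.15, 0.989, -0.0], [0.989, -0.15, -0.0], [-0.0, -0.0, -1.0]]
contact_force: [0.1, 0.1, 0.2]
grip_width: 0.2
grasp_force: 0.0
10.5 tool g [  0.1 -60.1] 31.0
blue 586 [75.2 70.8] mean [-120.    43.7] min [-134.2   36.4] max [-104.5   51.6]
yel 17 [183.9 214.6] mean [-42.6 -47.5] min [-44.9 -48.4] max [-40.1 -46.5]
yel 9 [191.1 213.3] mean [-38.1 -46.6] min [-38.8 -47.7] max [-37.6 -45.8]
yel 19 [213.7 213.9] mean [-24.9 -46.8] min [-27.1 -48.1] max [-22.3 -45.6]
yel 23 [226.9 214.9] mean [-17.3 -47.4] min [-20.1 -48.7] max [-14.8 -45.6]
yel 11 [235.3 214.2] mean [-12.4 -46.9] min [-13.7 -48. ] max [-10.8 -46.1]
yel 21 [241.1 217.1] mean [ -9.1 -48.7] min [-10.9 -52.3] max [ -7.5 -45.5]
yel 22 [248.6 214.4] mean [ -4.8 -46.9] min [ -6.9 -48. ] max [ -2.9 -45.5]
yel 20 [260.6 213.7] mean [  2.  -46.5] min [ -0.6 -48.5] max [  3.9 -45.5]
yel 10 [268.9 213.
[... 489 characters left out ...]
-48.2] max [ 47.4 -45.6]
yel 6 [197.7 214.8] mean [-34.3 -47.5] min [-35.3 -48.2] max [-33.5 -47. ]
yel 7 [273.9 214.9] mean [  9.6 -47.2] min [  8.5 -47.9] max [ 10.8 -46.7]
yel 6 [313.5 214.5] mean [ 32.5 -47.1] min [ 31.  -47.4] max [ 34.  -46.8]
red 29 [243.9 257.9] mean [-114.7  129.8] min [-126.7  119.4] max [-98.3 139.3]
blue 25 [264.9 246. ] mean [-116.2   40.3] min [-128.2   29.7] max [-102.5   48.6]
yel 589 [272.4 211.7] mean [ -12.1 -108.3] min [ -53.3 -189.1] max [ 36.3 -29.1]
yel 18 [237.7 248.9] mean [-87.3 128.8] min [-103.5  117.9] max [-66.7 137.7]
-30 board to None grey from None
15 board to None grey from None
25 board to None grey from None
35 board to None grey from None
```

The board has not moved: the scene mask is unchanged and the force is zero. The shut fingertips must be higher than I assumed, so I'll look.

```bash
python3 -c "
import cv2,numpy as np
a=cv2.imread('pics/w10s.png')[130:270,210:340]; a=cv2.resize(a,None,fx=4,fy=4,interpolation=2)
b=cv2.imread('pics/w10.png')[100:384,150:370]; b=cv2.resize(b,(280,560*284*280//(220*362)*362//560 if 0 else 361));b=cv2.copyMakeBorder(b,0,560-b.shape[0],0,0,0)
cv2.imwrite('pics/v10.png',np.hstack([a,b]))"
```

View pics/v10.png

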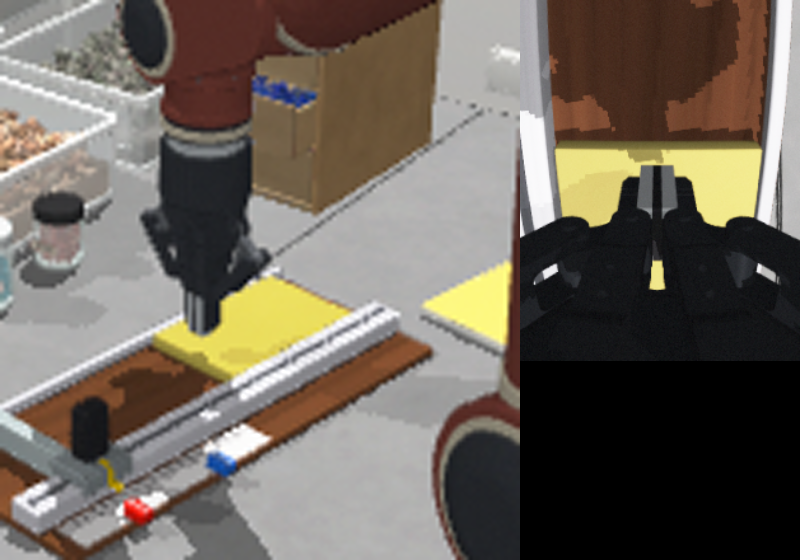

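The left pane shows the fingertip at (203,331), i.e. scene (260.7,212.7), hovering above the board, which is untouched. I'll compute the tip height from this pixel.

```bash
python3 - <<'E'
from h import *
from rig import status
c=dict(np.load('pics/w10s.npz')); p=status.observe()['tool_pos']; print(p)
for z in range(0,70,6): print(z,proj(c,[p[0],p[1],z]).round(1))
E
python3 -m handwheel '[[0,0,0,0,0,-0.03,1],[0,0,0,-0.06,0,0,1],[0,0,0,-0.06,0,0,1],[0,0,0,-0.06,0,0,1],[0,0,0,0,0,0,1]]'
```

```text
[ 524.27688578 -122.73584938   31.03009656]
0 [260. 222.]
6 [260.  220.5]
12 [260. 219.]
18 [260.1 217.4]
24 [260.1 215.9]
30 [260.1 214.3]
36 [260.1 212.8]
42 [260.2 211.2]
48 [260.2 209.6]
54 [260.2 208.1]
60 [260.3 206.5]
66 [260.3 204.9]
time: 11.18
tool_pos: [496.3, -304.9, 61.6]
tool_rot: [[0.157, 0.988, 0.001], [0.988, -0.157, -0.002], [-0.001, 0.001, -1.0]]
contact_force: [0.7, 1.4, -0.1]
grip_width: -0.0
grasp_force: 0.0
```

The tip stands at about z = 36 with the TCP at 31, so it is 5–9 mm behind the TCP rather than 19 mm ahead. I'll touch off gently on the bare desk beyond the plate.

```bash
python3 -m handwheel '[[0,0,0,0,0,0.03,1],[0,0,0,0,0,0.015,1],[0,0,0,0,0,0.006,1],[0,0,0,0,0,0,1]]'; python3 -m handwheel '[[0,0,0,0,0,0.003,1],[0,0,0,0,0,0,1]]'; python3 -m handwheel '[[0,0,0,0,0,0.003,1],[0,0,0,0,0,0,1]]'
```

```text
time: 11.68
tool_pos: [497.0, -300.0, 9.8]
tool_rot: [[0.151, 0.989, -0.0], [0.989, -0.151, 0.0], [0.0, -0.001, -1.0]]
contact_force: [0.6, 1.0, -0.8]
grip_width: 0.1
grasp_force: 0.0
time: 11.92
tool_pos: [497.3, -300.7, 7.5]
tool_rot: [[0.151, 0.988, 0.001], [0.988, -0.151, -0.001], [-0.0, 0.001, -1.0]]
contact_force: [-0.3, 0.3, -0.5]
grip_width: -0.0
grasp_force: 0.0
time: 12.18
tool_pos: [496.9, -300.5, 3.8]
tool_rot: [[0.151, 0.988, -0.0], [0.988, -0.151, 0.0], [0.0, -0.0, -1.0]]
contact_force: [-0.5, -0.2, -0.5]
grip_width: -0.1
grasp_force: 0.0
```

```bash
python3 -m handwheel '[[0,0,0,0,0,-0.003,1],[0,0,0,0.007,0,0,1],[0,0,0,0.005,0,0,1],[0,0,0,0,0,0,1]]'; python3 -m handwheel '[[0,0,0,0.006,0,0,1],[0,0,0,0.006,0,0,1],[0,0,0,0.006,0,0,1],[0,0,0,0,0,0,1]]';  python3 -m handwheel '[[0,0,0,0.006,0,0,1],[0,0,0,0.006,0,0,1],[0,0,0,0.006,0,0,1],[0,0,0,0,0,0,1]]'; python3 look.py w11|grep yel
```

```text
time: 12.68
tool_pos: [498.8, -288.1, 6.9]
tool_rot: [[0.151, 0.989, -0.0], [0.989, -0.151, 0.0], [0.0, -0.0, -1.0]]
contact_force: [-0.1, 0.3, -0.1]
grip_width: -0.0
grasp_force: 0.0
time: 13.18
tool_pos: [501.6, -270.4, 7.0]
tool_rot: [[0.151, 0.989, -0.0], [0.989, -0.151, 0.0], [0.0, -0.0, -1.0]]
contact_force: [0.6, 0.4, 0.4]
grip_width: -0.1
grasp_force: 0.0
time: 13.68
tool_pos: [504.3, -252.4, 7.0]
tool_rot: [[0.151, 0.989, -0.0], [0.989, -0.151, 0.001], [0.001, -0.0, -1.0]]
contact_force: [0.6, -0.3, -0.4]
grip_width: -0.2
grasp_force: 0.0
yel 9 [159.3   1.7] mean [-45.1 -66.3] min [-46.2 -67.7] max [-44.2 -65.4]
yel 16 [167.8   3.6] mean [-40.9 -67.9] min [-42.8 -70.8] max [-39.7 -65.8]
yel 8 [173.    0.9] mean [-38.4 -66.8] min [-39.9 -67.9] max [-37.4 -66.2]
yel 13 [184.2   2.2] mean [-33.  -68.1] min [-34.6 -69.7] max [-31.2 -66.8]
yel 10 [205.7   1. ] mean [-23.1 -68.4] min [-23.9 -69.3] max [-22.  -67.8]
yel 57 [217.8   7.1] mean [-17.5 -71.8] min [-21.1 -74.9] max [-14.3 -68.1]
yel 24 [229.6   3.2] mean [-12.3 -70.1] min [-14.3 -72.5] max [-11.2 -68.4]
yel 7 [164.    3
[... 17687 characters left out ...]
 -19.4 -171.1] min [ -20.  -171.8] max [ -18.5 -170.2]
yel 65 [243.8 223.9] mean [  -6.4 -174.3] min [ -11.7 -176. ] max [  -0.9 -170.1]
yel 6 [311.2 218. ] mean [  26.6 -171.3] min [  26.  -172.3] max [  27.  -170.2]
yel 21 [190.1 222. ] mean [ -33.1 -173.6] min [ -34.9 -175.8] max [ -32.  -171.4]
yel 30 [291.7 225.5] mean [  17.1 -175.2] min [  14.3 -176. ] max [  20.8 -172.8]
yel 22 [214.9 226.4] mean [ -20.8 -175.8] min [ -24.7 -176.2] max [ -16.6 -173.9]
yel 13 [230.3 224.9] mean [ -13.  -174.9] min [ -14.2 -176. ] max [ -12.2 -173.9]
yel 641 [267.2 213.9] mean [ -9.9 -85.1] min [ -53.3 -167.8] max [36.1 -7.4]
yel 18 [237.7 248.9] mean [-87.3 128.8] min [-103.5  117.9] max [-66.7 137.7]
```

The board is now sliding: the scene blob has moved +22 mm along the gauge y. I'll continue with terse output.

```bash
cat > edge.py <<'E'
import sys
from rig import status,eyes
from h import *
n=sys.argv[1]; g=np.load('g.npz'); R,t=g['R'],g['t']
p=status.observe()['tool_pos']; print('tool g',(R.T@(p[:2]-t)).round(1),p[2].round(1))
c=eyes.read_camera('wrist'); np.savez(f'pics/{n}.npz',**c); cv2.imwrite(f'pics/{n}.png',c['img'][:,:,::-1])
hsv=cv2.cvtColor(c['img'],cv2.COLOR_RGB2HSV)
for x in(-35,-20,20,35):
    ys=np.arange(-60,150,.5); q=[wproj(c,np.r_[R@[x,y]+t,20]).round().astype(int) for y in ys]
    k=[(y,hsv[v,u]) for y,(u,v) in zip(ys,q) if 0<=v<384 and 0<=u<512]
    b=[y for y,h in k if 20<=h[0]<=36 and h[1]>80 and h[2]>40]; s=[y for y,h in k if h[1]<60 and h[2]>60 and y>90]
    print(x,'board',b[-1:],'grey',s[:1],'view',k[0][0],k[-1][0])
c=eyes.read_camera('scene'); np.savez(f'pics/{n}s.npz',**c); cv2.imwrite(f'pics/{n}s.png',c['img'][:,:,::-1])
h=cv2.inRange(cv2.cvtColor(c['img'],cv2.COLOR_RGB2HSV)[195:275,190:312],(20,130,100),(35,255,255))
N,l,st,ce=cv2.connectedComponentsWithStats(h)
for i in range(1,N):
    if st[i,4]>10:
        v,u=np.nonzero(l==i); z=20 if st[i,4]>100 else 26
        P=np.array([R.T@(plane(c,(a+190,b+195),z)[:2]-t) for a,b in zip(u,v)]); print('scene yel',st[i,4],P.mean(0).round(1),P.min(0).round(1),P.max(0).round(1))
E
python3 -m handwheel '[[0,0,0,0.012,0,0,1],[0,0,0,0.012,0,0,1],[0,0,0,0.012,0,0,1],[0,0,0,0.012,0,0,1],[0,0,0,0.012,0,0,1]]' | grep -E "force|pos"
python3 -m handwheel '[[0,0,0,0.012,0,0,1],[0,0,0,0.012,0,0,1],[0,0,0,0.012,0,0,1],[0,0,0,0.012,0,0,1],[0,0,0,0,0,0,1]]'| grep -E "force|pos"
python3 edge.py w12
```

```text
tool_pos: [513.5, -192.9, 7.1]
contact_force: [-0.4, -1.9, 0.2]
grasp_force: 1.0
tool_pos: [520.5, -145.0, 6.7]
contact_force: [0.0, 0.0, -0.2]
grasp_force: 0.0
tool g [ -0.3 -83. ] 6.7
-35 board [np.float64(44.0)] grey [] view -60.0 44.0
-20 board [np.float64(42.5)] grey [] view -60.0 42.5
20 board [np.float64(42.5)] grey [] view -60.0 42.5
35 board [np.float64(44.0)] grey [] view -60.0 44.0
scene yel 651 [-1.8  8.4] [-46.7 -67. ] [43.1 92.3]
scene yel 18 [-87.3 128.8] [-103.5  117.9] [-66.7 137.7]
```

```bash

python3 -m handwheel '[[0,0,0,0.012,0,0,1],[0,0,0,0.012,0,0,1],[0,0,0,0.012,0,0,1],[0,0,0,0.008,0,0,1],[0,0,0,0,0,0,1]]' | grep -E "force|pos"
python3 edge.py w13
```

```text
tool_pos: [527.3, -101.9, 6.9]
contact_force: [-0.7, -0.0, -0.9]
grasp_force: 0.0
tool g [ -0.  -39.4] 6.9
-35 board [np.float64(87.5)] grey [] view -60.0 87.5
-20 board [np.float64(86.0)] grey [] view -60.0 86.0
20 board [np.float64(86.5)] grey [] view -60.0 86.5
35 board [np.float64(87.5)] grey [] view -60.0 87.5
scene yel 561 [ 1.2 41.4] [-46.6 -24.4] [ 43.4 118.4]
scene yel 18 [-87.3 128.8] [-103.5  117.9] [-66.7 137.7]
```

```bash

python3 -m handwheel '[[0,0,0,0.003,0,0,1],[0,0,0,0.003,0,0,1],[0,0,0,0,0,0,1]]' | grep -E "ct_force|pos"
python3 -m handwheel '[[0,0,0,0.002,0,0,1],[0,0,0,0,0,0,1]]' | grep -E "ct_force|pos"
python3 edge.py w14|tail -2
```

```text
tool_pos: [528.3, -96.9, 7.1]
contact_force: [-0.4, -0.4, 1.2]
tool_pos: [528.5, -95.0, 7.0]
contact_force: [-0.4, -1.6, 0.6]
scene yel 530 [ 1.4 45. ] [-46.6 -17.7] [ 43.4 118.4]
scene yel 18 [-87.3 128.8] [-103.5  117.9] [-66.7 137.7]
```

```bash

for i in 1; do python3 -m handwheel '[[0,0,0,0.001,0,0,1],[0,0,0,0,0,0,1]]' | grep -E "ct_force|pos|grasp"; done
python3 -m handwheel '[[0,0,0,0.001,0,0,1],[0,0,0,0,0,0,1]]' | grep -E "ct_force|pos|grasp"
python3 -m handwheel '[[0,0,0,0.001,0,0,1],[0,0,0,0,0,0,1]]' | grep -E "ct_force|pos|grasp"
python3 edge.py w15|tail -2
python3 - <<'E'
from h import *
from rig import eyes
c=eyes.read_camera('side'); cv2.imwrite('pics/sd15.png',c['img'][:,:,::-1]); g=np.load('g.npz')
hsv=cv2.cvtColor(c['img'],cv2.COLOR_RGB2HSV)
for x in(-20,10,25):
    print(x,[(y,*hsv[tuple(proj(c,np.r_[g['R']@[x,y]+g['t'],20]).round().astype(int)[::-1])]) for y in range(115,150,3)].__repr__().replace('np.uint8',''))
a=c['img'][120:200,220:320,::-1]; cv2.imwrite('pics/v15.png',cv2.resize(a,None,fx=7,fy=7,interpolation=2))
E
```

```text
tool_pos: [528.7, -94.0, 7.0]
contact_force: [-0.4, -1.5, -0.1]
grasp_force: 0.9
tool_pos: [528.8, -93.0, 7.1]
contact_force: [0.6, -2.6, 0.6]
grasp_force: 0.9
tool_pos: [529.0, -92.5, 7.1]
contact_force: [-0.6, -4.9, 0.5]
grasp_force: 2.3
scene yel 521 [ 1.5 46.1] [-46.6 -15.3] [ 43.4 118.4]
scene yel 18 [-87.3 128.8] [-103.5  117.9] [-66.7 137.7]
-20 [(115, (25), (141), (94)), (118, (25), (141), (94)), (121, (26), (147), (83)), (124, (26), (147), (83)), (127, (26), (101), (68)), (130, (26), (101), (68)), (133, (98), (33), (61)), (136, (98), (33), (61)), (139, (97), (26), (88)), (142, (97), (26), (88)), (145, (94), (19), (93)), (148, (98), (21), (95))]
10 [(115, (26), (142), (156)), (118, (25), (140), (157)), (121, (25), (144), (152)), (124, (25), (146), (143)), (127, (25), (133), (132)), (130, (27), (74), (104)), (133, (42), (15), (87)), (136, (102), (25), (102)), (139, (98), (22), (128)), (142, (95), (19), (150)), (145, (95), (19), (150)), (148, (98), (20), (141))]
25 [(115, (25), (140), (158)), (118, (26), (142), (158)), (121, (26), (142), (158)), (124, (25), (143), (146)), (127, (25), (143), (146)), (130, (26), (77), (103)), (133, (26), (77), (103)), (136, (103), (27), (113)), (139, (103), (27), (113)), (142, (98), (20), (156)), (145, (98), (20), (156)), (148, (98), (19), (149))]
```

View pics/v15.png

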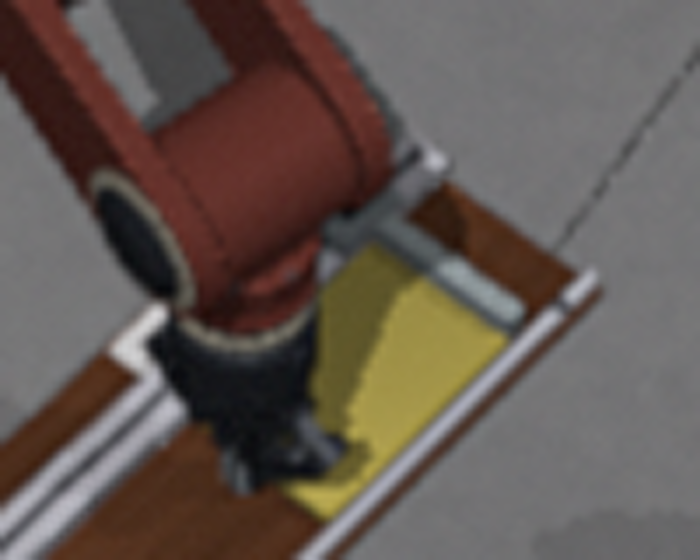

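The picture shows the olive board against the stop arm with no brown gap along the joint from (375,245) to (510,330). The push force rose to 4.9 N as the motion stalled, and the pointer is unchanged. I'll back off, rise and verify.

```bash

python3 -m handwheel '[[0,0,0,-0.015,0,0,1],[0,0,0,-0.015,0,0,1],[0,0,0,0,0,-0.06,1],[0,0,0,0,0,-0.06,1],[0,0,0,0.06,-0.01,0,1]]' | grep -E "ct_force|pos"
python3 -m handwheel '[[0,0,0,0.06,-0.02,0,1],[0,0,0,0.01,-0.03,0,1],[0,0,0,0,0,0,1],[0,0,0,0,0,0,1]]' | grep -E "ct_force|pos"
python3 look.py w16|grep -vE "yel [0-9]? |blue"; python3 edge.py w17
```

```text
tool_pos: [528.2, -64.4, 134.4]
contact_force: [0.8, 0.6, -0.4]
tool_pos: [485.3, 14.6, 127.2]
contact_force: [1.0, 0.1, 0.5]
18.65 tool g [-58.9  69.2] 127.2
red 154 [193.4 112.5] mean [-117.7  135.6] min [-128.6  132.6] max [-105.   138.9]
red 130 [193.  121.2] mean [-118.3  127.5] min [-128.8  124.8] max [-106.   130.2]
yel 114 [221.9 116.9] mean [-89.1 131.8] min [-97.7 129. ] max [-80.5 134.4]
yel 13 [269. 154.] mean [-48.9  99.4] min [-49.   94.1] max [-48.9 104.7]
yel 14 [268.  215.5] mean [-49.2  42.3] min [-49.3  35.8] max [-49.1  48.7]
yel 15 [299. 267.] mean [-17.3 -13.9] min [-24.4 -14.1] max [-10.1 -13.7]
yel 10 [331.5 266. ] mean [ 16.4 -14. ] min [ 11.6 -14.3] max [ 21.2 -13.8]
red 28 [244. 258.] mean [-115.3  129.9] min [-126.7  119.4] max [-101.9  139.3]
yel 526 [236.9 228.9] mean [-5.5 52.2] min [-53.1  -8.8] max [ 36.3 123.4]
yel 18 [237.7 248.9] mean [-87.3 128.8] min [-103.5  117.9] max [-66.7 137.7]
tool g [-58.9  69.2] 127.2
-35 board [np.float64(131.0)] grey [np.float64(131.5)] view -60.0 149.5
-20 board [np.float64(130.5)] grey [np.float64(132.0)] view -60.0 149.5
20 board [np.float64(131.0)] grey [np.float64(131.5)] view -60.0 149.5
35 board [np.float64(131.0)] grey [np.float64(131.5)] view -60.0 149.5
scene yel 526 [ 1.3 45.6] [-46.6 -15.9] [ 43.4 117.3]
scene yel 18 [-87.3 128.8] [-103.5  117.9] [-66.7 137.7]
```

The board end (131.0) meets the stop (131.5). The pointer (131.8) is level with red (131.6), and the gripper is clear.

```bash
python3 -c "
from rig import workorder
print(workorder.sign_off())"
```

```text
the job is handed in; nothing more can be done
None
```

The job is handed in: the stop's pointer is level with the red marker to within about 0.5 mm by camera, the olive board's end rests against the stop, and I did not touch the jars or the tape roll; about 19 s of the 51 s were used.

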